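# Set a lab rocker's tilt with a pendulum angle gauge

## Robot

A 6-joint arm with a two-finger parallel gripper is mounted at the origin on the work surface. World frame = base frame: x ahead of the robot, y to its left, z up, the work surface at z = 0. Lengths are in m, angles in degrees, forces in N, time in s.
With the tool pointing down it reaches from about 0.4 to 0.825 m from the base axis. Payload 7 kg.
Tool frame: the origin (TCP) lies on the centre line of the jaws, within the pads' length; the fingertips stand 22 mm ahead of it and the grasp point (between the pads) lies 3 mm ahead of it; z points along the fingers, y is the line along which they close (so a half turn about z gives the same grasp; the last joint's range is limited). The gripper opens to 88 mm and grips with 3 to 60 N. Pads are 19 mm wide; open, the fingers measure 130 mm over their backs; the gripper's body (78 mm by 193 mm) begins 47 mm behind the grasp point.
Start: joints at [-55.686, 20.546, 0.682, 0, -70.136, -16.507], TCP at [0.206, -0.643, 0.227] pointing down, gripper open.
Joint ranges: [-176.03, 176.03], [-82.01, 121.73], [-58.28, 71.71], [-173.87, 95.51], [-174.79, -0.11], [-173.66, 173.66]. Speed limits (degrees/s): [136.94, 136.94, 172.46, 180, 180, 180].

## Interface

Orientations are given as [roll, pitch, yaw] about the fixed x, y, z axes, in that order (R = Rz(yaw) Ry(pitch) Rx(roll)).
In Python, from plant import get_state, cams, r gives the robot as it stands.
- The arm moves only by the tool apply_moves, never from a script. Its argument "targets" is a list of rows, each an object with "dp": the shift along the world's x, y, z in m, a list of three; "yaw": the turn about the world's z in degrees. In form: [{"dp": [x, y, z], "yaw": yaw}, ...]. A call has 1 to 20 rows; each row is the pose to reach, as a shift and turn from the pose commanded when the call began; what a row does not reach only later rows make up. A row lasts 1/12 s, in which the tool goes at most 41.7 mm and 7.16 degrees, less where a joint would pass 70% of its speed; a pose out of reach is approached as far as the arm can. A call with a gripper value outside its range is refused whole. "grip" is the gripper command: -1 is fully open, 1 is shut, values between are in proportion, set as the call begins (left out, the last holds). The fingers move at their own pace and stop on an object; "squeeze" is the grip in N (left out, the last holds). Time passes only in rows, so rows that repeat a pose let the fingers close. It gives the time, the measured TCP pose, the force, the opening and the grip force at its end, in the units of the state.
- get_state(): the state, without advancing time (a new reading comes with each control period).
- cams.capture(name): name is "side" or "top"; returns a dict with "image" (400x640x3 uint8, red, green, blue), "range_z" (400x640 float32, m along the optical axis (not along the pixel's ray), 0 where there is no reading), "fx", "fy", "cx", "cy" (pixels), "R" (3x3) and "t" (3): a world point X has camera coordinates R X + t. Camera axes: x right, y down, z forward; pixel columns grow to the right and rows downward; lengths in m; the calibration is good to about 2 mm. A picture is of the moment at which its call begins.
- r.close_job(): hands the job in; it is judged then, once.
The state is a dict: "time_s": time; "joints": joint angles; "qd": joint speeds; "joint_torque": joint torques, N m; "tcp_pos": TCP position; "eef_rot": TCP orientation; "contact_force": force on the tool from outside, world axes, zero at the start; "moment": the same for the moment, N m; "gripper_width": finger opening in m; "gripper_force": force on a finger pad.
Only numpy, scipy, OpenCV 4.12 (cv2) and the standard library are available. Lean on these libraries where they do the work, as an engineer would, in place of code of your own. Each camera call takes 0.05 s, during which the arm holds its last target. There are 200 camera calls.

## Task

The platform rocker has finished its run: switch it off at the rotary main switch, then pick up the angle gauge and stand it on the bare half of the ribbed platform, square to the pivot and with its set mark towards the platform's bare outer edge. Keeping hold of the gauge, press that half of the platform down with it, rocking gauge and platform together until the swinging pointer settles on the set mark with the gauge's foot flat on the platform. Finish while still holding it there, steady on the mark and touching the platform with nothing but the gauge, so that a colleague can lock the tilt; leave the other things on the bench where they are.

Things in the scene. Friction and masses are not known exactly. Their poses are not given: they have to be found in the camera images.
- rocker: White laboratory platform rocker fixed to the bench. Origin: on the bench top, under the middle of the pivot axis. x: along the pivot axis, away from the robot; y: across, towards the half loaded with tubes; z: up. The pivot axis runs along x, 118 mm above the bench. The control deck in front (x -260 to -130, y -110 to 110 mm), its top 85 mm above the bench, carries the main switch.
- switch (a joint): Rotary main switch on the control deck, a black bar handle on a round base. 0 = on (bar along the rocker's x), 1.05 rad = off (bar turned 60 degrees clockwise seen from above, against the stop). Friction about 0.06 N m; it stays where it is left. Off counts above 0.9.
- switch_grip (a point): Middle of the switch's bar handle, on its vertical turning axis, 111 mm above the bench. The bar is 46 mm long, 13 mm wide and 26 mm tall; its top is 11 mm above this point, its lower edge 15 mm below, the deck 26 mm below. The point's x axis lies along the bar.
- tilt (a joint): Tilt of the platform about the pivot axis, rad: 0 = level, positive = bare half pressed down. Stops at -0.14 (where it rests at the start, by the weight of the tubes) and 0.34. With the gauge standing on the bare half it takes 2 to 6 N downwards on top of the gauge's weight to press that half down (most at the start, least far down); let go, it tips back.
- platform: Tilting plate 240 (x) by 280 mm (y) with a dark ribbed rubber mat. Origin on the pivot axis, midway; axes as the rocker's when level, turning with the platform. The tops of the ribs, on which things stand, lie 15 mm above the origin along z; ribs run along x, 6 mm wide, every 18 mm. The half y > 0 carries six strapped-down 50 ml tubes (up to 50 mm above the origin); the half y < 0 is bare.
- platform_bare (a point): Middle of the platform's bare half, at the height of the rib tops: 70 mm from the pivot axis to the -y side and 15 mm above it; axes as the platform's. The best place for the middle of the gauge's foot.
- gauge: Grey pendulum angle gauge, 0.2 kg, 152 mm tall. Origin: centre of its foot's underside. x: square to its two round white dials (alike, facing x and -x), within 0.5 rad of straight ahead of the robot at first; y: along the foot; z: up. The set mark is on the -y side. Foot 36 (x) by 100 (y) by 14; dial housing radius 50, 25 thick over the pointers, centre 66 up; a grip lug on top.
- gauge_grip (a point): Middle of the gauge's grip lug, 136 mm above the underside of the foot; axes as the gauge's. The lug is 22 mm thick (x) and 30 mm wide (y) and reaches from 116 to 152 mm above the underside of the foot; grip it across its thickness from above, clear of the dials.
- pointer (a joint): Black pendulum pointer on the dials: the angle from the gauge's own downward direction to where the pointer hangs, rad, positive towards the gauge's -y side. It swings freely about the gauge's x axis, about 3 times a second, and comes to rest in about 2 s. Rolling the gauge about its own +x by an angle makes it settle at that angle.
- mark (a joint): Where the mark is set, measured the same way (0.09 to 0.30 rad, another value each time; it stays put). The pointer is on the mark when pointer equals mark.
- pointer_tip (a point): Tip of the pointer on the +x dial, 41 mm from the dial's centre (the dials' centre is 66 mm above the foot's underside, the pointer's plane 12.5 mm towards the gauge's +x).
- mark_tip (a point): Inner point of the set mark on the +x dial, 41 mm from the dial's centre in the pointer's plane. The mark is a black clip 5 mm wide over the lower rim of both dials.
- tip_box: Bystander: white pipette-tip box with yellow tips, 125 x 85 x 55 mm. Origin at the centre of its underside. Leave alone.
- tube_rack: Bystander: blue microtube rack, 210 x 100 x 46 (tubes stand to 56) mm. Origin at the centre of its underside. Leave alone.
- slide_box: Bystander: flat white slide box, 87 x 102 x 32 mm. Origin at the centre of its underside. Leave alone.
- tally: Bystander: round white hand counter, diameter 68 x 32 mm. Origin at the centre of its underside. Leave alone.
- slip_box: Bystander: small coverslip box, 62 x 28 x 16 mm. Origin at the centre of its underside. Leave alone.
- bottle: Bystander: amber reagent bottle with black cap, diameter 64 x 150 mm. Origin at the centre of its underside. Leave alone.
Not all that is in view belongs to the job. Leave any red look-alike of the gauge alone.

How it is judged:
By the outcome, as a careful person would: the job done as asked, in the order asked, and still so for the second after the job is handed in, while the arm keeps its last pose, push and grip.
It also fails if it takes over 54 s, if anything falls off the work surface, if the arm or the gripper's body presses on something with over 40 N, if the wrist force passes 120 N, or if a joint passes its speed limit or range.

## Working session

There is one attempt and no reset: what is moved stays moved. The work goes in short steps, Python scripts to look and compute and a tool call to move; the robot and the scene stay as the last step left them, time stands still between calls to the robot, and variables do not carry over. Pictures are saved under pics/ and viewed, at most 10 in all, crops included, and the job is handed in when it is done.

Besides the shell and the picture viewer there is one more tool, called as name([rows], argument=value, ...), one row to a line, values as JSON. apply_moves: Moves the arm, as the interface text tells. Its arguments: {"type":"object","properties":{"targets":{"type":"array","items":{"type":"object","properties":{"dp":{"type":"array","items":{"type":"number"}},"yaw":{"type":"number"}}}},"grip":{"type":"number"},"squeeze":{"type":"number"}},"required":["targets"]}

```bash
ls; mkdir -p pics; cat > h.py <<'E'
from plant import get_state, cams, r
import numpy as np, cv2
def cap(n,save=None):
    c=cams.capture(n)
    np.savez('last_%s.npz'%n,**{k:np.array(v) for k,v in c.items()})
    if save: cv2.imwrite('pics/'+save,c['image'][...,::-1])
    return c
def ld(n): return dict(np.load('last_%s.npz'%n))
def px(c,u,v,z=None):
    # world point; z given -> intersect plane, else from range
    d=np.array([(u-c['cx'])/c['fx'],(v-c['cy'])/c['fy'],1.])
    R,t=c['R'],c['t']; o=-R.T@t; w=R.T@d
    if z is not None: s=(z-o[2])/w[2]
    else:
        p=c['range_z'][int(v)-1:int(v)+2,int(u)-1:int(u)+2]; p=p[p>0]; s=np.median(p) if p.size else np.nan
    return o+s*w
def proj(c,X):
    p=c['R']@np.array(X)+c['t']; return c['fx']*p[0]/p[2]+c['cx'],c['fy']*p[1]/p[2]+c['cy']
E
python3 - <<'E'
from h import *
for n in('top','side'):
    c=cap(n,n+'0.png'); print(n,c['fx'],-c['R'].T@c['t'],c['R'].round(3).tolist())
print(get_state())
E
```

```text
pics
top 412.7396574375327 [3.49556706e-01 9.56701066e-04 1.26606205e+00] [[0.01, -1.0, 0.011], [-0.988, -0.011, -0.155], [0.155, -0.009, -0.988]]
side 499.39111401088536 [0.37898511 1.0030971  1.38103554] [[-0.99, -0.138, -0.006], [-0.104, 0.773, -0.625], [0.09, -0.619, -0.78]]
{'time_s': 0.1, 'joints': array([-5.56845502e+01,  2.05867052e+01,  6.41540259e-01, -1.66987668e-02,
       -7.01367029e+01, -1.65047633e+01]), 'qd': array([ 0.02113614, -0.07216546,  0.09863834,  0.15232211,  0.02510991,
       -0.08722178]), 'joint_torque': array([-8.82161476e-04, -5.84164131e+01,  2.93751687e+01,  7.01550320e+00,
        1.01953375e-02, -4.88337776e-05]), 'tcp_pos': array([ 0.20628585, -0.64226758,  0.22634583]), 'eef_rot': array([ 1.79917045e+02, -8.20808835e-03, -1.62194993e+02]), 'contact_force': array([-0.42035125,  0.42168623,  0.91702741]), 'moment': array([ 0.01171181,  0.00160351, -0.01396789]), 'gripper_force': 0.0, 'gripper_width': 0.08735605913234058}
```

View pics/top0.png

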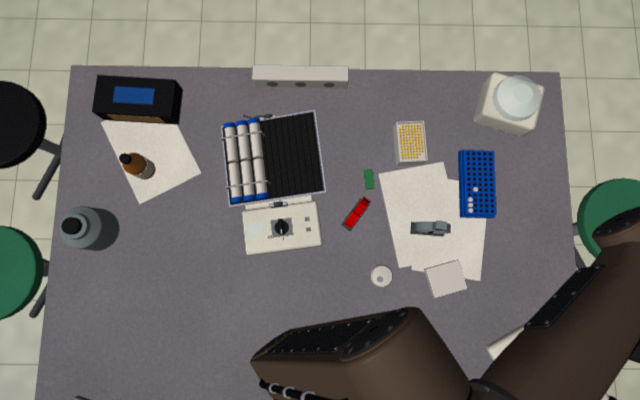

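View pics/side0.png

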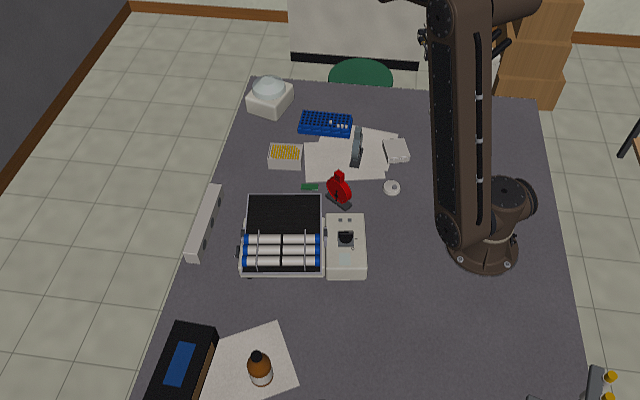

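The top view shows the rocker at about (273,158), its switch at (281,228), the grey gauge at (430,229), and the red decoy at (356,213).

```bash
python3 - <<'E'
from h import *
c=ld('top'); s=ld('side')
im=cv2.resize(c['image'][105:265,215:465,::-1],None,fx=3.2,fy=3.2,interpolation=cv2.INTER_CUBIC)
cv2.imwrite('pics/crop1.png',im)
H,W=c['range_z'].shape
# height map
V,U=np.mgrid[0:H,0:W]
def cloud(c):
    z=c['range_z'];d=np.stack([(U-c['cx'])/c['fx']*z,(V-c['cy'])/c['fy']*z,z],-1)
    return (d-c['t'])@c['R']
P=cloud(c)
# lug top: z 0.13-0.16 near gauge
def rep(name,m):
    p=P[m]; 
    if len(p)<3: print(name,len(p));return
    (cx,cy),(w,h),a=cv2.minAreaRect(p[:,:2].astype(np.float32)); print(name,len(p),p.mean(0).round(4),'rect',round(cx,4),round(cy,4),round(w,3),round(h,3),round(a,1),'z',p[:,2].min().round(3),p[:,2].max().round(3))
def box(u0,u1,v0,v1): return (U>=u0)&(U<=u1)&(V>=v0)&(V<=v1)
g=box(400,460,210,245)
for lo,hi in((.142,.17),(.08,.17),(.01,.05)): rep('gauge%s'%lo,g&(P[...,2]>lo)&(P[...,2]<hi))
b=box(236,325,198,258)
rep('deck',b&(abs(P[...,2]-.085)<.008)); rep('switch',b&(P[...,2]>.108)&(P[...,0]<P[255,280,0]+.12))
bare=box(268,320,118,190); p=P[bare]; A=np.c_[p[:,:2],np.ones(len(p))]; k=np.linalg.lstsq(A,p[:,2],rcond=None)[0]; print('plane',k)
for u,v in((223,123),(316,111),(325,192),(229,206),(243,207),(320,201),(321,248),(247,254),(281,228),(445,228),(415,229)): print(u,v,P[v,u].round(4))
E
```

```text
gauge0.142 96 [ 0.4529 -0.3428  0.1502] rect 0.4533 -0.3435 0.029 0.022 84.9 z 0.142 0.156
gauge0.08 311 [ 0.4527 -0.3345  0.1187] rect 0.4528 -0.3438 0.094 0.024 85.6 z 0.08 0.156
gauge0.01 136 [ 0.4455 -0.3357  0.02  ] rect 0.4602 -0.3741 0.06 0.166 14.9 z 0.01 0.049
deck 3253 [0.4467 0.0943 0.0841] rect 0.4549 0.095 0.145 0.219 8.1 z 0.077 0.093
switch 96 [0.4301 0.0782 0.3112] rect 0.4017 0.0595 0.154 0.029 37.6 z 0.109 1.266
plane [-0.38736815 -0.1570196   0.40129032]
223 123 [ 0.7834  0.2952 -0.0008]
316 111 [ 8.259e-01 -8.000e-04  3.600e-03]
325 192 [ 0.5403 -0.0281  0.1394]
229 206 [0.5022 0.2417 0.1092]
243 207 [0.5138 0.2209 0.0016]
320 201 [ 5.354e-01 -1.640e-02  1.000e-04]
321 248 [ 0.3908 -0.0207 -0.0007]
247 254 [0.3704 0.2035 0.0008]
281 228 [0.4407 0.0926 0.1224]
445 228 [ 0.4427 -0.3524  0.1559]
415 229 [ 0.4468 -0.2942  0.0617]
```

View pics/crop1.png

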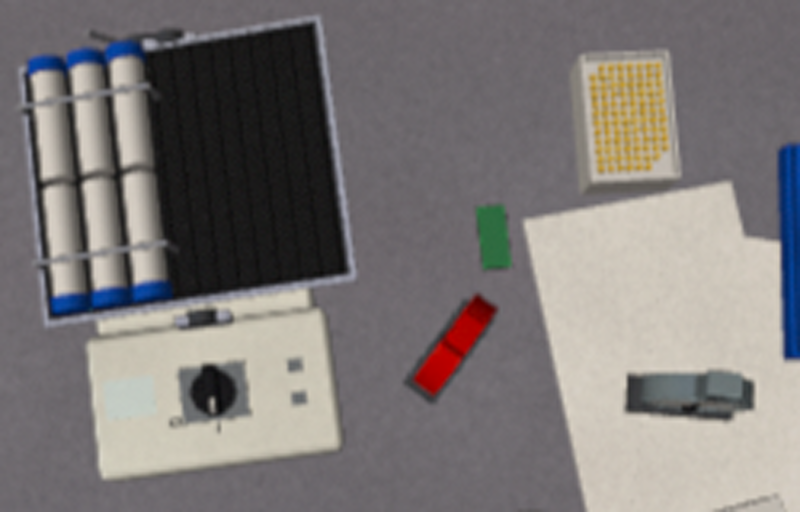

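```bash
python3 - <<'E'
from h import *
from scipy.optimize import least_squares
c=ld('top')
pt=lambda a,b:((a+.5)/3.2+215-.5,(b+.5)/3.2+105-.5)
px_=[pt(*p) for p in((319,18),(353,276),(45,324),(22,68),(102,478),(340,447),(325,312),(88,343))]
def model(q,tilt=-.14,zt=.012):
    x,y,a=q[:3]; out=[]
    for X,Y in((.12,-.14),(-.12,-.14),(-.12,.14),(.12,.14)):
        out.append((X,Y*np.cos(tilt)-zt*np.sin(tilt),.118+Y*np.sin(tilt)+zt*np.cos(tilt)))
    out+=[(-.26,.11,.085),(-.26,-.11,.085),(-.13,-.11,.085),(-.13,.11,.085)]
    R=np.array([[np.cos(a),-np.sin(a),0],[np.sin(a),np.cos(a),0],[0,0,1]])
    return [R@o+[x,y,0] for o in out]
f=lambda q:(np.array([proj(c,p) for p in model(q)])-px_).ravel()
s=least_squares(f,[.65,.1,.14],loss='soft_l1'); x,y,a=s.x
print(s.x,np.degrees(a),s.fun.reshape(-1,2).round(1).tolist())
Ra=np.array([[np.cos(a),-np.sin(a)],[np.sin(a),np.cos(a)]])
P=px(c,*pt(212,390),z=.122); print('switch',P,'local',Ra.T@(P[:2]-[x,y]))
z=c['range_z'];H,W=z.shape;V,U=np.mgrid[0:H,0:W]
d=np.stack([(U-c['cx'])/c['fx']*z,(V-c['cy'])/c['fy']*z,z],-1);Q=(d-c['t'])@c['R']
m=(z>0)&(Q[...,2]>.106)&(Q[...,2]<.13)&(np.hypot(Q[...,0]-P[0],Q[...,1]-P[1])<.04)
print('sw cloud',m.sum(),Q[m].mean(0),cv2.minAreaRect(Q[m][:,:2].astype(np.float32)))
m=(z>0)&(abs(Q[...,2]-.085)<.006)&(np.hypot(Q[...,0]-P[0],Q[...,1]-P[1])<.15)
print('deck z',np.median(Q[m][:,2]))
for g in ((-.14),0,.2):
    gy,gz=-.07*np.cos(g)-.151*np.sin(g),.118-.07*np.sin(g)*-1*-1+.151*np.cos(g)
    print('grip@',g,Ra@[0,gy]+[x,y],gz)
E
```

```text
[0.63843841 0.12127165 0.13999639] 8.021202154233098 [[0.6, -1.2], [1.2, 1.1], [-0.5, 0.8], [-1.2, -0.4], [-1.0, 1.2], [1.8, 0.7], [0.5, -1.9], [-1.2, -1.9]]
switch [0.44477022 0.09302415 0.122     ] local [-0.19571509 -0.00094677]
sw cloud 81 [0.44600685 0.09359196 0.12011989] ((0.44661736488342285, 0.09401223063468933), (0.045026302337646484, 0.01313655823469162), 8.390625)
deck z 0.08420468839165168
grip@ -0.14 [0.64517037 0.07349953] 0.27729063345320476
grip@ 0 [0.64820618 0.05195649] 0.269
grip@ 0.2 [0.65219753 0.02363261] 0.25208320009837315
```

apply_moves([
  {"dp": [0.1, 0.1, 0.08], "yaw": -5},
  {"dp": [0.1, 0.1, 0.08], "yaw": -5},
  {"dp": [0.1, 0.1, 0.08], "yaw": -5},
  {"dp": [0.1, 0.1, 0.08], "yaw": -5},
  {"dp": [0.25, 0.3, 0.08], "yaw": -9.6},
  {"dp": [0.25, 0.3, 0.08], "yaw": -9.6},
  {"dp": [0.25, 0.3, 0.08], "yaw": -9.6},
  {"dp": [0.25, 0.3, 0.08], "yaw": -9.6},
  {"dp": [0.25, 0.3, 0.08], "yaw": -9.6},
  {"dp": [0.25, 0.3, 0.08], "yaw": -9.6},
  {"dp": [0.24, 0.736, 0.05], "yaw": -9.6},
  {"dp": [0.24, 0.736, 0.05], "yaw": -9.6},
  {"dp": [0.24, 0.736, 0.05], "yaw": -9.6},
  {"dp": [0.24, 0.736, 0.05], "yaw": -9.6},
  {"dp": [0.24, 0.736, 0.05], "yaw": -9.6},
  {"dp": [0.24, 0.736, 0.05], "yaw": -9.6},
  {"dp": [0.24, 0.736, 0.05], "yaw": -9.6},
  {"dp": [0.24, 0.736, 0.05], "yaw": -9.6},
  {"dp": [0.24, 0.736, 0.05], "yaw": -9.6},
  {"dp": [0.24, 0.736, 0.05], "yaw": -9.6},
], grip=-1)

```text
time_s: 1.77
tcp_pos: [0.446, 0.0748, 0.2786]
eef_rot: [180.0, 0.0, -171.8]
contact_force: [1.8, 0.2, 0.2]
gripper_width: 0.0875
gripper_force: 0.0
```

apply_moves([
  {"dp": [0, 0, 0], "yaw": 0},
  {"dp": [0, 0, 0], "yaw": 0},
  {"dp": [0, 0, 0], "yaw": 0},
], grip=-0.3)

```text
time_s: 2.02
tcp_pos: [0.4466, 0.0731, 0.2783]
eef_rot: [-180.0, -0.0, -171.7]
contact_force: [0.0, 0.2, 0.1]
gripper_width: 0.0732
gripper_force: 0.0
```

```bash
python3 -c "
from h import *
print(get_state()['joints'],get_state()['tcp_pos'],get_state()['gripper_width'])"
```

```text
[ 3.43691024e+01 -2.91271439e+00 -2.09869863e+01 -2.65463038e-03
 -7.19675454e+01 -1.16078919e+02] [0.44658452 0.07308224 0.27834174] 0.07315226986599589
```

apply_moves([
  {"dp": [0, 0.0205, 0], "yaw": 90},
  {"dp": [0, 0.0205, 0], "yaw": 90},
  {"dp": [0, 0.0205, 0], "yaw": 90},
  {"dp": [0, 0.0205, 0], "yaw": 90},
  {"dp": [0, 0.0205, 0], "yaw": 90},
  {"dp": [0, 0.0205, 0], "yaw": 90},
  {"dp": [0, 0.0205, 0], "yaw": 90},
  {"dp": [0, 0.0205, 0], "yaw": 90},
  {"dp": [0, 0.0205, 0], "yaw": 90},
  {"dp": [0, 0.0205, 0], "yaw": 90},
  {"dp": [0, 0.0205, 0], "yaw": 90},
  {"dp": [0, 0.0205, 0], "yaw": 90},
  {"dp": [0, 0.0205, 0], "yaw": 90},
  {"dp": [0, 0.0205, 0], "yaw": 120},
  {"dp": [0, 0.0205, 0], "yaw": 120},
  {"dp": [0, 0.0205, 0], "yaw": 120},
  {"dp": [0, 0.0205, 0], "yaw": 120},
  {"dp": [0, 0.0205, 0], "yaw": 120},
])

```text
time_s: 3.52
tcp_pos: [0.447, 0.0918, 0.2786]
eef_rot: [180.0, -0.0, -51.6]
contact_force: [1.4, -0.9, -0.8]
gripper_width: 0.057
gripper_force: 0.0
```

apply_moves([
  {"dp": [0, 0, -0.04], "yaw": 60},
  {"dp": [0, 0, -0.04], "yaw": 60},
  {"dp": [0, 0, -0.04], "yaw": 60},
  {"dp": [0, 0, -0.04], "yaw": 60},
  {"dp": [0, 0, -0.04], "yaw": 60},
  {"dp": [0, 0, -0.04], "yaw": 60},
  {"dp": [0, 0, -0.04], "yaw": 60},
  {"dp": [0, 0, -0.04], "yaw": 60},
  {"dp": [0, 0, -0.04], "yaw": 60},
  {"dp": [0, 0, -0.04], "yaw": 60},
  {"dp": [0, 0, -0.04], "yaw": 60},
  {"dp": [0, 0, -0.04], "yaw": 60},
])

```text
time_s: 4.52
tcp_pos: [0.4469, 0.0928, 0.2386]
eef_rot: [180.0, 0.0, 8.0]
contact_force: [0.0, -0.3, -0.6]
gripper_width: 0.057
gripper_force: 0.0
```

apply_moves([
  {"dp": [-0.001, 0.0007, -0.035], "yaw": 0.2},
  {"dp": [-0.001, 0.0007, -0.07], "yaw": 0.2},
  {"dp": [-0.001, 0.0007, -0.095], "yaw": 0.2},
  {"dp": [-0.001, 0.0007, -0.111], "yaw": 0.2},
  {"dp": [-0.001, 0.0007, -0.111], "yaw": 0.2},
  {"dp": [-0.001, 0.0007, -0.111], "yaw": 0.2},
  {"dp": [-0.001, 0.0007, -0.111], "yaw": 0.2},
])

```text
time_s: 5.1
tcp_pos: [0.4467, 0.0944, 0.1287]
eef_rot: [-180.0, -0.1, 8.4]
contact_force: [-0.6, 0.5, 0.4]
gripper_width: 0.0572
gripper_force: 0.0
```

apply_moves([
  {"dp": [0, 0, 0], "yaw": 0},
  {"dp": [0, 0, 0], "yaw": 0},
  {"dp": [0, 0, 0], "yaw": 0},
  {"dp": [0, 0, 0], "yaw": 0},
  {"dp": [0, 0, 0], "yaw": 0},
  {"dp": [0, 0, 0], "yaw": 0},
  {"dp": [0, 0, 0], "yaw": 0},
  {"dp": [0, 0, 0], "yaw": 0},
  {"dp": [0, 0, 0], "yaw": 0},
  {"dp": [0, 0, 0], "yaw": 0},
], grip=1, squeeze=20)

```text
time_s: 5.93
tcp_pos: [0.4458, 0.0941, 0.1275]
eef_rot: [180.0, 0.0, 8.4]
contact_force: [-0.2, 0.4, -0.1]
gripper_width: 0.0011
gripper_force: 0.0
```

```bash
python3 - <<'E'
from h import *
s=get_state();print(s['gripper_width'],s['gripper_force'],s['tcp_pos'],s['contact_force'],s['moment'])
c=cap('side');d=cap('top')
f=lambda i,u,v,w,h:cv2.resize(i[v:v+h,u:u+w,::-1],(w*4,h*4),interpolation=cv2.INTER_CUBIC)
cv2.imwrite('pics/p2.png',np.hstack([f(c['image'],300,170,100,110),f(d['image'],230,180,100,110)]))
E
```

```text
0.001057489490756268 0.0 [0.44583594 0.09412074 0.12752385] [-0.20478199  0.43321698 -0.05712568] [-0.09922251  0.15754876  0.02597351]
```

View pics/p2.png

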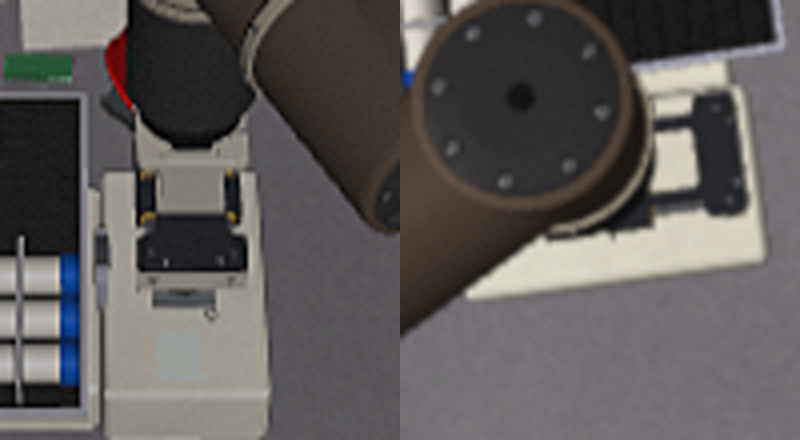

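```bash
python3 - <<'E'
from h import *
for n,(u0,v0,o) in dict(side=(300,170,0),top=(230,180,400)).items():
    c=ld(n)
    for X in((.4458,.0941,.1055),(.4458,.0941,.1275),(.4458,.0941,.175),(.4466,.094,.122),(.4466,.094,.085)):
        u,v=proj(c,X); print(n,X,round(u),round(v),'crop',round((u-u0)*4+o),round((v-v0)*4))
c=ld('side')
for a,b in((190,250),(185,295),(190,190),(190,275),(190,130),(180,350)):
    u,v=300+a/4,170+b/4; print((a,b),px(c,u,v).round(4))
E
```

```text
side (0.4458, 0.0941, 0.1055) 345 234 crop 179 255
side (0.4458, 0.0941, 0.1275) 345 230 crop 179 239
side (0.4458, 0.0941, 0.175) 345 220 crop 181 202
side (0.4466, 0.094, 0.122) 345 231 crop 178 243
side (0.4466, 0.094, 0.085) 344 238 crop 177 270
top (0.4458, 0.0941, 0.1055) 281 227 crop 604 187
top (0.4458, 0.0941, 0.1275) 280 226 crop 601 184
top (0.4458, 0.0941, 0.175) 279 224 crop 596 178
top (0.4466, 0.094, 0.122) 281 226 crop 602 183
top (0.4466, 0.094, 0.085) 282 227 crop 606 188
(190, 250) [0.4317 0.1783 0.2317]
(185, 295) [0.4375 0.1185 0.0877]
(190, 190) [0.4361 0.1451 0.2578]
(190, 275) [0.43   0.189  0.2165]
(190, 130) [0.4384 0.1422 0.3211]
(180, 350) [0.4358 0.1678 0.085 ]
```

```bash
python3 - <<'E'
from h import *
c=ld('side')
for u in (340,347,354):
  for v in range(224,248): 
    P=px(c,u,v); 
    if u==347: print(v,P.round(4))
print(get_state())
for z in(.171,.20,.215): print(z,proj(c,(.435,.19,z)))
E
```

```text
224 [0.4361 0.1517 0.2357]
225 [0.4358 0.1542 0.2344]
226 [0.4354 0.1575 0.2341]
227 [0.435  0.1619 0.2352]
228 [0.4346 0.1655 0.2354]
229 [0.4342 0.1699 0.2368]
230 [0.4338 0.1724 0.2354]
231 [0.4335 0.1746 0.2336]
232 [0.4332 0.1774 0.2326]
233 [0.4328 0.1808 0.2326]
234 [0.4324 0.1847 0.2333]
235 [0.432  0.1887 0.2341]
236 [0.4317 0.1909 0.2323]
237 [0.4317 0.1895 0.2254]
238 [0.4316 0.1875 0.2178]
239 [0.4317 0.1847 0.2088]
240 [0.4317 0.1813 0.1989]
241 [0.4315 0.1819 0.1948]
242 [0.4355 0.1171 0.0958]
243 [0.4354 0.1161 0.0889]
244 [0.4351 0.1183 0.0866]
245 [0.4348 0.1212 0.0853]
246 [0.4344 0.1241 0.0841]
247 [0.434  0.1271 0.083 ]
{'time_s': 6.0333, 'joints': array([ 3.68141728e+01,  5.15913728e+00, -3.40382997e+01,  3.51973924e-04,
       -5.08095448e+01,  6.15941018e+01]), 'qd': array([ 0.00987879, -0.04572848, -0.13962537, -0.08173669, -0.02938471,
        0.09055329]), 'joint_torque': array([ 9.86617124e-04, -3.16650581e+01,  2.42426991e+01,  5.70687532e+00,
        8.57339054e-02, -1.10821454e-04]), 'tcp_pos': array([0.44583634, 0.09412262, 0.12752999]), 'eef_rot': array([1.79996439e+02, 6.01142937e-03, 8.40849686e+00]), 'contact_force': array([-0.48222079, -0.32227653,  0.23849109]), 'moment': array([-0.09601716,  0.08198579,  0.02537327]), 'gripper_force': 0.0, 'gripper_width': 0.00034232853306282503}
0.171 (np.float64(345.2614025711888), np.float64(247.8192549774413))
0.2 (np.float64(345.54807630837274), np.float64(242.14915898563706))
0.215 (np.float64(345.69994586222145), np.float64(239.14534371810174))
```

apply_moves([
  {"dp": [0, 0, 0], "yaw": 0},
  {"dp": [0, 0, 0], "yaw": 0},
  {"dp": [0, 0, 0], "yaw": 0},
  {"dp": [0, 0, 0], "yaw": 0},
  {"dp": [0, 0, 0], "yaw": 0},
  {"dp": [0, 0, 0], "yaw": 0},
  {"dp": [0, 0, 0], "yaw": 0},
  {"dp": [0, 0, -0.003], "yaw": 0},
  {"dp": [0, 0, -0.006], "yaw": 0},
  {"dp": [0, 0, -0.009], "yaw": 0},
  {"dp": [0, 0, -0.012], "yaw": 0},
  {"dp": [0, 0, -0.012], "yaw": 0},
], grip=-0.3)

```text
time_s: 7.03
tcp_pos: [0.4454, 0.0939, 0.1147]
eef_rot: [180.0, 0.1, 8.4]
contact_force: [-0.5, -0.4, -0.8]
gripper_width: 0.0571
gripper_force: 0.0
```

apply_moves([
  {"dp": [0, 0, 0], "yaw": 0},
  {"dp": [0, 0, 0], "yaw": 0},
  {"dp": [0, 0, 0], "yaw": 0},
  {"dp": [0, 0, 0], "yaw": 0},
  {"dp": [0, 0, 0], "yaw": 0},
  {"dp": [0, 0, 0], "yaw": 0},
  {"dp": [0, 0, 0], "yaw": 0},
  {"dp": [0, 0, 0], "yaw": 0},
  {"dp": [0, 0, 0], "yaw": 0},
  {"dp": [0, 0, 0], "yaw": 0},
], grip=1, squeeze=20)

```text
time_s: 7.87
tcp_pos: [0.4459, 0.0945, 0.1156]
eef_rot: [-180.0, -0.0, 8.4]
contact_force: [-1.4, 4.5, 1.5]
gripper_width: 0.0128
gripper_force: 20.0
```

apply_moves([
  {"dp": [0, 0, 0], "yaw": -6},
  {"dp": [0, 0, 0], "yaw": -12},
  {"dp": [0, 0, 0], "yaw": -18},
  {"dp": [0, 0, 0], "yaw": -24},
  {"dp": [0, 0, 0], "yaw": -30},
  {"dp": [0, 0, 0], "yaw": -36},
  {"dp": [0, 0, 0], "yaw": -42},
  {"dp": [0, 0, 0], "yaw": -48},
  {"dp": [0, 0, 0], "yaw": -54},
  {"dp": [0, 0, 0], "yaw": -58},
  {"dp": [0, 0, 0], "yaw": -59},
  {"dp": [0, 0, 0], "yaw": -59},
  {"dp": [0, 0, 0], "yaw": -59},
])

```text
time_s: 8.95
tcp_pos: [0.4459, 0.0943, 0.1156]
eef_rot: [-180.0, 0.0, -50.5]
contact_force: [-3.4, 3.8, 3.0]
gripper_width: 0.0125
gripper_force: 20.0
```

```bash
python3 -c "
from h import *
s=get_state();print(s)"
```

```text
{'time_s': 8.95, 'joints': array([ 3.68214228e+01,  6.04141605e+00, -3.49239187e+01, -1.57246488e-02,
       -4.90218439e+01,  2.72122991e+00]), 'qd': array([ 0.0033259 , -0.02228494,  0.00165826,  0.01043136,  0.02790824,
       -0.06834132]), 'joint_torque': array([ -1.93478733, -31.2590003 ,  22.74765909,   6.63699478,
         0.07149267,  -0.09785519]), 'tcp_pos': array([0.44586027, 0.09430582, 0.11564081]), 'eef_rot': array([-1.79986630e+02,  1.12517271e-02, -5.04676564e+01]), 'contact_force': array([-3.38852331,  3.7994161 ,  3.00018145]), 'moment': array([ 1.43757803,  1.26588318, -0.03202941]), 'gripper_force': 19.99413102865219, 'gripper_width': 0.012499473598607721}
```

apply_moves([
  {"dp": [0, 0, 0], "yaw": 0},
  {"dp": [0, 0, 0], "yaw": 0},
  {"dp": [0, 0, 0], "yaw": 0},
  {"dp": [0, 0, 0], "yaw": 0},
  {"dp": [0, 0, 0.03], "yaw": 0},
  {"dp": [0, 0, 0.07], "yaw": 0},
  {"dp": [0, 0, 0.11], "yaw": 0},
  {"dp": [0, 0, 0.15], "yaw": 0},
  {"dp": [0, 0, 0.18], "yaw": 0},
  {"dp": [0, -0.2, 0.18], "yaw": -20},
  {"dp": [0, -0.2, 0.18], "yaw": -44},
  {"dp": [0, -0.2, 0.18], "yaw": -44},
  {"dp": [0, -0.2, 0.18], "yaw": -44},
  {"dp": [0, -0.2, 0.18], "yaw": -44},
  {"dp": [0, -0.2, 0.18], "yaw": -44},
  {"dp": [0, -0.2, 0.18], "yaw": -44},
  {"dp": [0, -0.2, 0.18], "yaw": -44},
], grip=-0.3)

```text
time_s: 10.37
tcp_pos: [0.4457, -0.1063, 0.2954]
eef_rot: [180.0, -0.0, -94.5]
contact_force: [0.2, 0.9, -0.3]
gripper_width: 0.0568
gripper_force: 0.0
```

```bash
python3 - <<'E'
from h import *
print(get_state()['tcp_pos'],get_state()['eef_rot'])
c=cap('side');d=cap('top')
f=lambda i,u,v,w,h,k=4:cv2.resize(i[v:v+h,u:u+w,::-1],(w*k,h*k),interpolation=cv2.INTER_CUBIC)
cv2.imwrite('pics/p3.png',np.hstack([f(c['image'],320,110,100,140),f(d['image'],230,150,100,140)]))
E
```

```text
[ 0.44567574 -0.10628338  0.2954169 ] [ 1.79984282e+02 -4.99904465e-03 -9.45347518e+01]
```

View pics/p3.png

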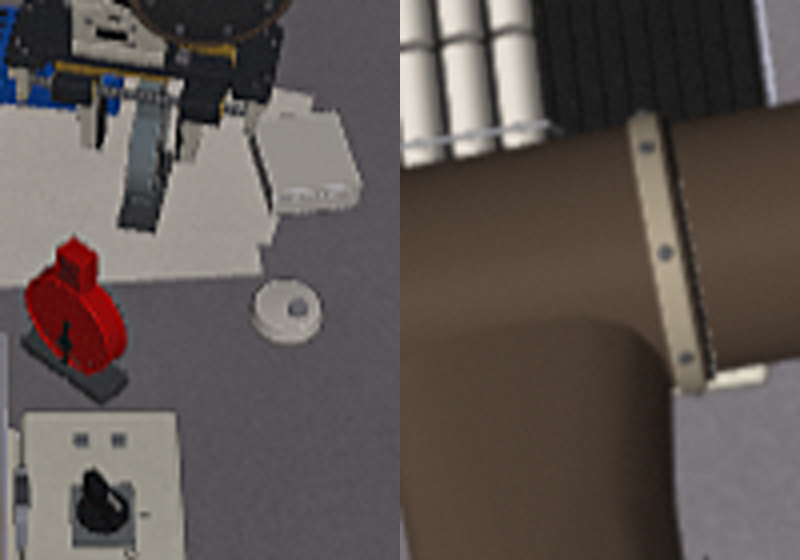

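```bash
python3 - <<'E'
from h import *
c=ld('side');z=c['range_z'];H,W=z.shape;V,U=np.mgrid[0:H,0:W]
d=np.stack([(U-c['cx'])/c['fx']*z,(V-c['cy'])/c['fy']*z,z],-1);Q=(d-c['t'])@c['R']
m=(z>0)&(Q[...,2]>.113)&(Q[...,2]<.13)&(np.hypot(Q[...,0]-.446,Q[...,1]-.094)<.035)
p=Q[m];print(len(p),p.mean(0));w,v=np.linalg.eigh(np.cov(p[:,:2].T));print(np.degrees(np.arctan2(v[1,1],v[0,1])),np.sqrt(w))
s=get_state();print(s['tcp_pos'],s['gripper_width'])
for (a,b) in((95,140),(95,145),(95,148),(188,155),(188,160)): print(px(c,320+a/4,110+b/4).round(4))
for X in((.4457-.028,-.1063,.2734),(.4457+.028,-.1063,.2734)): u,v=proj(c,X);print('exp tip',(u-320)*4,(v-110)*4)
E
```

```text
59 [0.4426013  0.09897864 0.11964549]
127.53286505463146 [0.00416758 0.01278228]
[ 0.44592633 -0.10528719  0.2955332 ] 0.05720473141372244
[ 0.4755 -0.0988  0.3011]
[ 0.4753 -0.0983  0.2962]
[ 0.501  -0.3928  0.0021]
[ 0.4034 -0.0913  0.3018]
[ 0.4096 -0.3856  0.0048]
exp tip 169.00548213782736 165.7766335445499
exp tip 97.44926304201977 159.0349488450836
```

apply_moves([
  {"dp": [0.007, -0.238, 0], "yaw": 0},
  {"dp": [0.007, -0.238, 0], "yaw": 0},
  {"dp": [0.007, -0.238, 0], "yaw": 0},
  {"dp": [0.007, -0.238, 0], "yaw": 0},
  {"dp": [0.007, -0.238, 0], "yaw": 0},
  {"dp": [0.007, -0.238, 0], "yaw": 0},
  {"dp": [0.007, -0.238, 0], "yaw": 0},
  {"dp": [0.007, -0.238, -0.03], "yaw": 0},
  {"dp": [0.007, -0.238, -0.06], "yaw": 0},
  {"dp": [0.007, -0.238, -0.09], "yaw": 0},
  {"dp": [0.007, -0.238, -0.12], "yaw": 0},
  {"dp": [0.007, -0.238, -0.14], "yaw": 0},
  {"dp": [0.007, -0.238, -0.152], "yaw": 0},
  {"dp": [0.007, -0.238, -0.152], "yaw": 0},
  {"dp": [0.007, -0.238, -0.152], "yaw": 0},
])

```text
time_s: 11.72
tcp_pos: [0.4534, -0.3428, 0.1434]
eef_rot: [179.9, 0.0, -94.4]
contact_force: [0.4, -0.2, 0.1]
gripper_width: 0.0569
gripper_force: 0.0
```

```bash
python3 - <<'E'
from h import *
s=get_state();print(s['tcp_pos'],s['eef_rot'],s['contact_force'])
c=cap('side')
f=lambda i,u,v,w,h,k=4:cv2.resize(i[v:v+h,u:u+w,::-1],(w*k,h*k),interpolation=cv2.INTER_CUBIC)
cv2.imwrite('pics/p4.png',f(c['image'],310,90,100,100,6))
tip=s['tcp_pos']-[0,0,.022]
for dx in(-.028,.028):
  for z in(0,.018): u,v=proj(c,tip+[dx,.0095,z]);print(dx,z,(u-310)*6,(v-90)*6)
E
```

```text
[ 0.45338351 -0.34284216  0.14341545] [ 1.79929321e+02  3.41250415e-03 -9.43730891e+01] [ 0.38245104 -0.18100305  0.13362988]
-0.028 0 320.67025882379005 281.0573162946587
-0.028 0.018 322.3695865356224 259.08886463443343
0.028 0 228.64391098272813 272.6328977793639
0.028 0.018 229.62241043980293 250.66055307027005
```

View pics/p4.png

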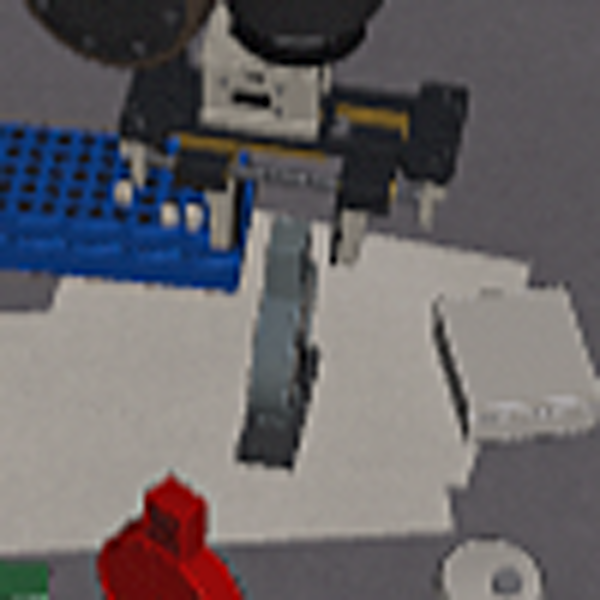

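apply_moves([
  {"dp": [0, -0.0005, -0.005], "yaw": 0},
  {"dp": [0, -0.0005, -0.01], "yaw": 0},
  {"dp": [0, -0.0005, -0.0145], "yaw": 0},
  {"dp": [0, -0.0005, -0.0145], "yaw": 0},
])

```text
time_s: 12.1
tcp_pos: [0.4524, -0.3441, 0.1283]
eef_rot: [180.0, 0.0, -94.6]
contact_force: [-1.1, -1.2, 0.2]
gripper_width: 0.0569
gripper_force: 0.0
```

apply_moves([
  {"dp": [0, 0, 0], "yaw": 0},
  {"dp": [0, 0, 0], "yaw": 0},
  {"dp": [0, 0, 0], "yaw": 0},
  {"dp": [0, 0, 0], "yaw": 0},
  {"dp": [0, 0, 0], "yaw": 0},
  {"dp": [0, 0, 0], "yaw": 0},
  {"dp": [0, 0, 0], "yaw": 0},
  {"dp": [0, 0, 0], "yaw": 0},
  {"dp": [0, 0, 0], "yaw": 0},
], grip=1, squeeze=25)

```text
time_s: 12.85
tcp_pos: [0.4528, -0.3444, 0.1291]
eef_rot: [180.0, 0.0, -94.6]
contact_force: [-0.6, 0.5, 0.5]
gripper_width: 0.0218
gripper_force: 25.0
```

apply_moves([
  {"dp": [0, 0, 0.02], "yaw": 0},
  {"dp": [0, 0, 0.05], "yaw": 0},
  {"dp": [0, 0, 0.09], "yaw": 0},
  {"dp": [0, 0, 0.13], "yaw": 0},
  {"dp": [0, 0, 0.17], "yaw": 0},
  {"dp": [0, 0, 0.21], "yaw": 0},
  {"dp": [0, -0.0, 0.25], "yaw": 0},
  {"dp": [0, 0.03, 0.28], "yaw": 5},
  {"dp": [0, 0.06, 0.3], "yaw": 11},
  {"dp": [0, 0.1, 0.31], "yaw": 17},
  {"dp": [0, 0.14, 0.32], "yaw": 23},
  {"dp": [0, 0.18, 0.33], "yaw": 29},
  {"dp": [0, 0.22, 0.33], "yaw": 35},
  {"dp": [0, 0.26, 0.33], "yaw": 41},
  {"dp": [0, 0.3, 0.33], "yaw": 47},
  {"dp": [0, 0.34, 0.33], "yaw": 53},
  {"dp": [0, 0.38, 0.33], "yaw": 59},
  {"dp": [0, 0.42, 0.33], "yaw": 65},
  {"dp": [0, 0.46, 0.33], "yaw": 71},
  {"dp": [0, 0.48, 0.33], "yaw": 75},
])

```text
time_s: 14.52
tcp_pos: [0.4522, 0.1393, 0.4583]
eef_rot: [-180.0, 0.1, -19.1]
contact_force: [0.0, -0.6, -1.3]
gripper_width: 0.0218
gripper_force: 25.0
```

apply_moves([
  {"dp": [0, 0.03, 0.01], "yaw": 5},
  {"dp": [0, 0.06, 0.03], "yaw": 10},
  {"dp": [0, 0.09, 0.05], "yaw": 15},
  {"dp": [0, 0.12, 0.06], "yaw": 18},
  {"dp": [0, 0.14, 0.06], "yaw": 21},
  {"dp": [0, 0.155, 0.06], "yaw": 22},
  {"dp": [0, 0.16, 0.06], "yaw": 22},
  {"dp": [0, 0.16, 0.06], "yaw": 22},
  {"dp": [0, 0.16, 0.06], "yaw": 22},
  {"dp": [0, 0.16, 0.06], "yaw": 22},
  {"dp": [0, 0.16, 0.06], "yaw": 22},
  {"dp": [0, 0.16, 0.06], "yaw": 22},
  {"dp": [0, 0.16, 0.06], "yaw": 22},
  {"dp": [0, 0.16, 0.06], "yaw": 22},
  {"dp": [0, 0.16, 0.06], "yaw": 22},
  {"dp": [0, 0.16, 0.06], "yaw": 22},
  {"dp": [0, 0.16, 0.06], "yaw": 22},
  {"dp": [0, 0.16, 0.06], "yaw": 22},
  {"dp": [0, 0.16, 0.06], "yaw": 22},
  {"dp": [0, 0.16, 0.06], "yaw": 22},
])

```text
time_s: 16.18
tcp_pos: [0.4529, 0.2957, 0.519]
eef_rot: [180.0, 0.0, 2.4]
contact_force: [0.0, -0.4, -2.4]
gripper_width: 0.0217
gripper_force: 25.0
```

```bash
python3 - <<'E'
from h import *
s=get_state();print(s['time_s'],s['tcp_pos'],s['eef_rot'],s['gripper_width'])
c=cap('side'); ims=[c['image'].astype(float)]+[cams.capture('side')['image'].astype(float) for _ in range(5)]
im=np.mean(ims,0).astype(np.uint8); cv2.imwrite('pics/avg_mark.png',im[...,::-1])
u,v=map(int,proj(c,s['tcp_pos']-[0,0,.065])); print(u,v)
w,h=90,70; cr=im[v-35:v+35,u-45:u+45,::-1]
cv2.imwrite('pics/p5.png',cv2.resize(cr,(w*8,h*8),interpolation=cv2.INTER_CUBIC))
E
```

```text
16.1833 [0.45286694 0.29567182 0.51902455] [1.79996220e+02 2.33402397e-03 2.41220757e+00] 0.02166731642560682
336 216
```

View pics/p5.png

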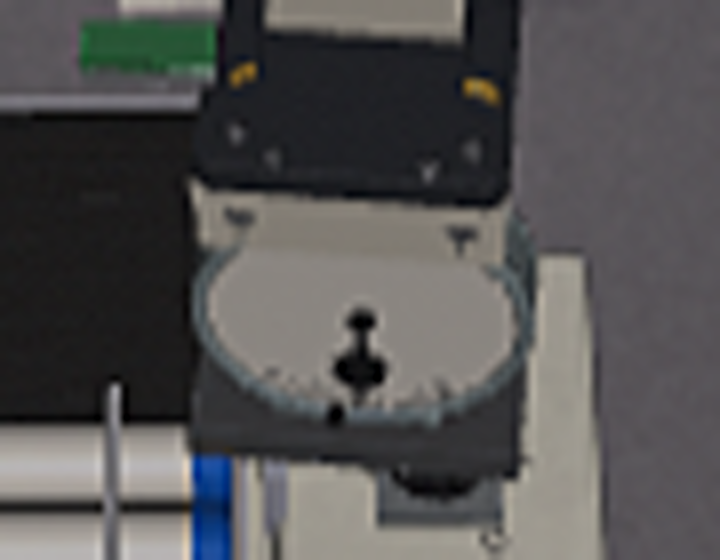

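```bash
cat > ang.py <<'E'
from h import *
def locate(im,pts,x0,y0,k,rad,th):
    g=im.astype(float).mean(2); out=[]
    for a,b in pts:
        u,v=(a+.5)/k-.5+x0,(b+.5)/k-.5+y0
        U,V=np.meshgrid(np.arange(im.shape[1]),np.arange(im.shape[0]))
        for _ in range(3):
            w=np.clip(th-g,0,None)*(np.hypot(U-u,V-v)<rad); u,v=(w*U).sum()/w.sum(),(w*V).sum()/w.sum()
        out.append((u,v))
    return out
def onplane(c,uv,o,n):
    d=np.array([(uv[0]-c['cx'])/c['fx'],(uv[1]-c['cy'])/c['fy'],1.]);C=-c['R'].T@c['t'];w=c['R'].T@d
    return C+w*((o-C)@n)/(w@n)
E
python3 - <<'E'
from ang import *
c=ld('side'); im=cv2.imread('pics/avg_mark.png')[...,::-1]
y=np.radians(2.41+90); n=np.array([np.cos(y),np.sin(y),0]); ey=np.array([-np.sin(y),np.cos(y),0])
tcp=np.array([.45287,.29567,.51902]); o=tcp-[0,0,.129-.066]+.0125*n
print('expected pivot px',proj(c,o),'crop',[(proj(c,o)[0]-291)*8,(proj(c,o)[1]-181)*8])
for rad,th in((2.5,90),(2.,90),(2.5,70)):
    L=locate(im,[(361,321),(360,370),(335,413)],291,181,8,rad,th)
    W=[onplane(c,p,o,n) for p in L]; rel=[((w-o)@ey*1e3,(w-o)[2]*1e3) for w in W]
    a=lambda i,j=0:np.arctan2(-(rel[i][0]-rel[j][0]),-(rel[i][1]-rel[j][1]))
    print(np.round(L,2).tolist(),np.round(rel,1).tolist(),'pointer',a(1),'mark',a(2))
E
```

```text
expected pivot px (np.float64(335.66903904193254), np.float64(220.24890000394578)) crop [np.float64(357.3523123354603), np.float64(313.9912000315662)]
[[335.77, 221.13], [335.63, 226.87], [332.3, 233.18]] [[0.3, -3.4], [0.3, -25.9], [-7.4, -52.5]] pointer 0.0008632312343428951 mark 0.1554094241596755
[[335.76, 220.89], [335.5, 226.74], [332.34, 232.81]] [[0.3, -2.4], [-0.1, -25.4], [-7.3, -50.9]] pointer 0.013576360263284617 mark 0.1551856761555943
[[335.83, 221.08], [335.68, 226.95], [332.34, 233.14]] [[0.4, -3.2], [0.4, -26.2], [-7.3, -52.2]] pointer 0.0021948619038375397 mark 0.1565726222184133
```

apply_moves([
  {"dp": [0.0033, 0.04, 0.005], "yaw": 3},
  {"dp": [0.0033, 0.06, 0.005], "yaw": 5},
  {"dp": [0.0033, 0.06, 0.005], "yaw": 5},
  {"dp": [0.0033, 0.06, 0.005], "yaw": 5},
  {"dp": [0.0033, 0.06, 0.005], "yaw": 5},
  {"dp": [0.0033, 0.06, 0.005], "yaw": 5},
  {"dp": [0.0033, 0.06, 0.005], "yaw": 5},
  {"dp": [0.0033, 0.06, 0.005], "yaw": 5},
  {"dp": [0.0033, 0.06, 0.005], "yaw": 5},
  {"dp": [0.0033, 0.06, 0.005], "yaw": 5},
  {"dp": [0.0033, 0.06, 0.005], "yaw": 5},
  {"dp": [0.0033, 0.06, 0.005], "yaw": 5},
  {"dp": [0.0033, 0.06, 0.005], "yaw": 5},
  {"dp": [0.0033, 0.06, 0.005], "yaw": 5},
  {"dp": [0.0033, 0.06, 0.005], "yaw": 5},
  {"dp": [0.0033, 0.06, 0.005], "yaw": 5},
])

```text
time_s: 17.82
tcp_pos: [0.4562, 0.3557, 0.524]
eef_rot: [180.0, 0.0, 7.4]
contact_force: [0.7, 0.4, -1.7]
gripper_width: 0.0219
gripper_force: 25.0
```

```bash
cat > meas.py <<'E'
from ang import *
s=get_state(); c=cap('side'); im=np.mean([c['image']]+[cams.capture('side')['image'] for _ in range(3)],0)
y=np.radians(s['eef_rot'][2]+90); n=np.array([np.cos(y),np.sin(y),0]); ey=np.array([-np.sin(y),np.cos(y),0])
o=s['tcp_pos']-[0,0,.063]+.0125*n; print(s['time_s'],s['tcp_pos'],s['eef_rot'][2])
R=[]
p=lambda a,r:proj(c,o+[0,0,-.003]-ey*r*np.sin(a)-np.array([0,0,r*np.cos(a)]))
for rad,th in((2.5,90),(2.5,70)):
    L=locate(im,[p(0,0),p(0,.023),p(.155,.049)],0,0,1,rad,th)
    rel=[((w-o)@ey*1e3,(w-o)[2]*1e3) for w in (onplane(c,q,o,n) for q in L)]
    a=lambda i,j=0:np.arctan2(-(rel[i][0]-rel[j][0]),-(rel[i][1]-rel[j][1]))
    print(np.round(L,2).tolist(),np.round(rel,1).tolist(),'pointer',a(1).round(4),'mark',a(2).round(4))
E
python3 meas.py
```

```text
17.8167 [0.45617505 0.35565793 0.52403431] 7.408444396790254
[[331.32, 240.95], [331.18, 246.67], [328.1, 252.94]] [[-0.2, -3.9], [-0.4, -26.7], [-7.4, -52.7]] pointer 0.0075 mark 0.1456
[[331.23, 240.89], [331.16, 246.68], [328.29, 252.64]] [[-0.4, -3.6], [-0.4, -26.7], [-7.0, -51.4]] pointer 0.0003 mark 0.1354
```

apply_moves([
  {"dp": [-0.0045, 0.02, 0], "yaw": 0},
  {"dp": [-0.0045, 0.02, 0], "yaw": 0},
  {"dp": [-0.0045, 0.02, 0], "yaw": 0},
  {"dp": [-0.0045, 0.02, 0], "yaw": 0},
  {"dp": [-0.0045, 0.02, 0], "yaw": 0},
  {"dp": [-0.0045, 0.02, 0], "yaw": 0},
  {"dp": [-0.0045, 0.02, 0], "yaw": 0},
  {"dp": [-0.0045, 0.02, 0], "yaw": 0},
  {"dp": [-0.0045, 0.02, 0], "yaw": 0},
  {"dp": [-0.0045, 0.02, 0], "yaw": 0},
  {"dp": [-0.0045, 0.02, 0], "yaw": 0},
  {"dp": [-0.0045, 0.02, 0], "yaw": 0},
  {"dp": [-0.0045, 0.02, 0], "yaw": 0},
  {"dp": [-0.0045, 0.02, 0], "yaw": 0},
])

```text
time_s: 19.18
tcp_pos: [0.4517, 0.3756, 0.5241]
eef_rot: [180.0, 0.0, 7.4]
contact_force: [-0.0, -0.7, -1.6]
gripper_width: 0.022
gripper_force: 25.0
```

```bash
python3 meas.py
```

```text
19.1833 [0.45166343 0.37562592 0.52405197] 7.407341534445376
[[332.23, 248.51], [331.99, 253.99], [329.02, 260.37]] [[-0.1, -3.8], [-0.5, -25.9], [-7.1, -52.6]] pointer 0.0163 mark 0.142
[[332.1, 248.95], [331.98, 253.98], [329.05, 260.32]] [[-0.4, -5.6], [-0.5, -25.9], [-7.1, -52.4]] pointer 0.0049 mark 0.1407
```

apply_moves([
  {"dp": [0.015, -0.03, -0.01], "yaw": -6},
  {"dp": [0.03, -0.06, -0.02], "yaw": -12},
  {"dp": [0.045, -0.09, -0.03], "yaw": -18},
  {"dp": [0.06, -0.12, -0.04], "yaw": -24},
  {"dp": [0.08, -0.15, -0.06], "yaw": -31},
  {"dp": [0.1, -0.18, -0.08], "yaw": -38},
  {"dp": [0.12, -0.21, -0.1], "yaw": -45},
  {"dp": [0.14, -0.24, -0.12], "yaw": -52},
  {"dp": [0.16, -0.27, -0.14], "yaw": -59},
  {"dp": [0.18, -0.3, -0.16], "yaw": -66},
  {"dp": [0.1963, -0.32, -0.17], "yaw": -73},
  {"dp": [0.1963, -0.3206, -0.18], "yaw": -80},
  {"dp": [0.1963, -0.3206, -0.194], "yaw": -86},
  {"dp": [0.1963, -0.3206, -0.194], "yaw": -89.2},
  {"dp": [0.1963, -0.3206, -0.2], "yaw": -89.2},
  {"dp": [0.1963, -0.3206, -0.21], "yaw": -89.2},
  {"dp": [0.1963, -0.3206, -0.215], "yaw": -89.2},
  {"dp": [0.1963, -0.3206, -0.22], "yaw": -89.2},
  {"dp": [0.1963, -0.3206, -0.22], "yaw": -89.2},
])

```text
time_s: 20.97
tcp_pos: [0.6474, 0.0552, 0.3027]
eef_rot: [179.9, -0.0, -81.7]
contact_force: [0.6, -0.6, -1.8]
gripper_width: 0.0213
gripper_force: 25.0
```

```bash
python3 - <<'E'
from h import *
s=get_state();print(s['tcp_pos'],s['eef_rot'],s['contact_force'],s['moment'],s['gripper_width'])
c=cap('side');d=cap('top')
f=lambda i,u,v,w,h,k=4:cv2.resize(i[v:v+h,u:u+w,::-1],(w*k,h*k),interpolation=cv2.INTER_CUBIC)
cv2.imwrite('pics/p6.png',np.hstack([f(c['image'],235,150,100,130),f(d['image'],215,90,100,130)]))
E
```

```text
[0.64741369 0.05518237 0.30270177] [ 1.79900015e+02 -5.18175378e-04 -8.17235011e+01] [ 0.59202809 -0.64808241 -1.84667891] [0.0374568  0.23245013 0.02749216] 0.021289241284670937
```

View pics/p6.png

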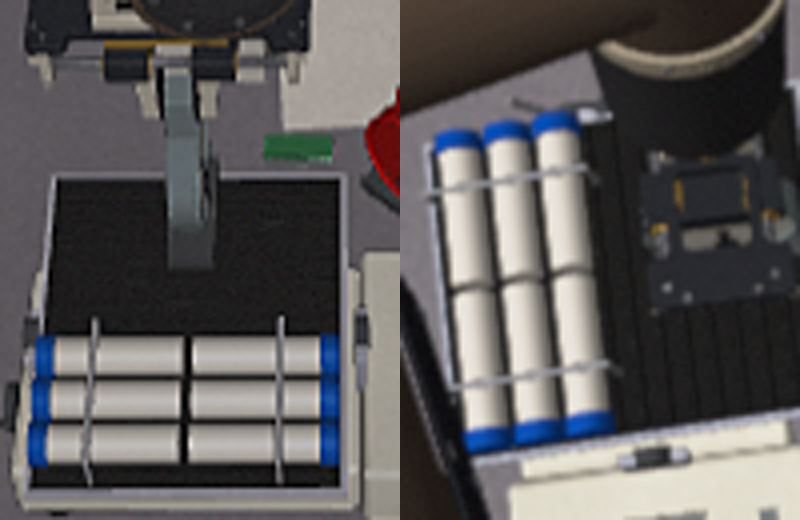

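apply_moves([
  {"dp": [0, 0, -0.01], "yaw": 0},
  {"dp": [0, 0, -0.018], "yaw": 0},
  {"dp": [0, 0, -0.024], "yaw": 0},
  {"dp": [0, 0, -0.026], "yaw": 0},
  {"dp": [0, 0, -0.028], "yaw": 0},
  {"dp": [0, 0, -0.03], "yaw": 0},
  {"dp": [0, 0, -0.03], "yaw": 0},
], squeeze=15)

```text
time_s: 21.65
tcp_pos: [0.6481, 0.0551, 0.2742]
eef_rot: [-180.0, 0.0, -81.8]
contact_force: [0.5, 1.0, 1.3]
gripper_width: 0.0217
gripper_force: 15.0
```

apply_moves([
  {"dp": [0.0001, -0.0005, -0.0015], "yaw": 0},
  {"dp": [0.0002, -0.001, -0.003], "yaw": 0},
  {"dp": [0.0003, -0.0015, -0.0045], "yaw": 0},
  {"dp": [0.0004, -0.002, -0.006], "yaw": 0},
  {"dp": [0.0004, -0.0025, -0.0075], "yaw": 0},
  {"dp": [0.0005, -0.003, -0.009], "yaw": 0},
  {"dp": [0.0005, -0.003, -0.0105], "yaw": 0},
  {"dp": [0.0005, -0.003, -0.0105], "yaw": 0},
  {"dp": [0.0005, -0.003, -0.0105], "yaw": 0},
])

```text
time_s: 22.4
tcp_pos: [0.6487, 0.0519, 0.2637]
eef_rot: [-180.0, -0.0, -81.8]
contact_force: [0.6, 1.3, 2.2]
gripper_width: 0.0216
gripper_force: 15.0
```

```bash
cat > tilt.py <<'E'
from h import *
s=get_state();print(s['time_s'],s['tcp_pos'].round(4),s['contact_force'].round(2),s['moment'].round(3),s['gripper_width'])
c=cap('side');z=c['range_z'];H,W=z.shape;V,U=np.mgrid[0:H,0:W]
d=np.stack([(U-c['cx'])/c['fx']*z,(V-c['cy'])/c['fy']*z,z],-1);Q=(d-c['t'])@c['R']
a=np.radians(8.2);D=Q[...,:2]-[.6384,.1213];lx=D@[np.cos(a),np.sin(a)];ly=D@[-np.sin(a),np.cos(a)]
m=(z>0)&(abs(lx)<.1)&(abs(lx)>.04)&(ly<-.02)&(ly>-.12)&(Q[...,2]>.06)&(Q[...,2]<.17)
from numpy.linalg import lstsq
A=np.c_[ly[m],np.ones(m.sum())];zz=Q[...,2][m];w=np.ones(len(zz),bool)
for _ in range(5):
    k=lstsq(A[w],zz[w],rcond=None)[0];w=abs(zz-A@k)<.006
print('tilt',np.arctan(k[0]).round(4),k,w.sum())
E
python3 tilt.py
```

```text
22.4 [0.6487 0.0519 0.2637] [0.61 1.29 2.18] [ 0.661 -0.108  0.018] 0.021591191999114714
tilt -0.0191 [-0.01906097  0.12997158] 898
```

apply_moves([
  {"dp": [0, 0, -0.001], "yaw": 0},
  {"dp": [0, 0, -0.0017], "yaw": 0},
  {"dp": [0.0003, -0.0019, -0.0027], "yaw": 0},
  {"dp": [0.0006, -0.0037, -0.0036], "yaw": 0},
  {"dp": [0.0009, -0.0056, -0.0045], "yaw": 0},
  {"dp": [0.0011, -0.0075, -0.0054], "yaw": 0},
  {"dp": [0.0014, -0.0093, -0.0064], "yaw": 0},
  {"dp": [0.0016, -0.0111, -0.0075], "yaw": 0},
  {"dp": [0.0019, -0.0129, -0.0085], "yaw": 0},
  {"dp": [0.0021, -0.0147, -0.0095], "yaw": 0},
  {"dp": [0.0024, -0.0164, -0.0105], "yaw": 0},
  {"dp": [0.0026, -0.0181, -0.0115], "yaw": 0},
  {"dp": [0.0029, -0.0198, -0.0125], "yaw": 0},
  {"dp": [0.0031, -0.0214, -0.0136], "yaw": 0},
  {"dp": [0.0031, -0.0214, -0.0136], "yaw": 0},
  {"dp": [0.0031, -0.0214, -0.0136], "yaw": 0},
  {"dp": [0.0031, -0.0214, -0.0136], "yaw": 0},
], squeeze=8)

```text
time_s: 23.87
tcp_pos: [0.6518, 0.0301, 0.2503]
eef_rot: [-180.0, -0.0, -81.8]
contact_force: [1.5, -1.8, 4.7]
gripper_width: 0.0219
gripper_force: 8.0
```

```bash
python3 tilt.py; python3 - <<'E'
from h import *
c=ld('side')
f=lambda i,u,v,w,h,k=4:cv2.resize(i[v:v+h,u:u+w,::-1],(w*k,h*k),interpolation=cv2.INTER_CUBIC)
cv2.imwrite('pics/p7.png',f(c['image'],250,140,80,100,6))
E
```

```text
23.8667 [0.6518 0.0301 0.2503] [ 1.45 -1.75  4.74] [-0.566 -0.268 -0.015] 0.021897405073634
tilt 0.1267 [0.12739421 0.12963065] 799
```

View pics/p7.png

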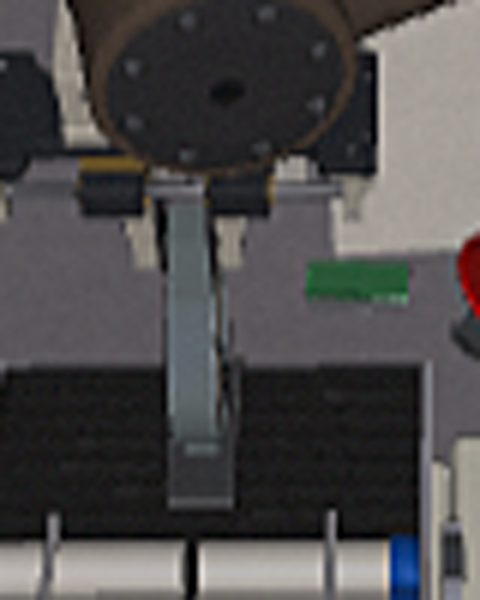

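```bash
cat > trk.py <<'E'
from h import *
from scipy.optimize import least_squares
def run(px0=.6384,py0=.1213,yaw=8.2):
    A=cv2.imread('pics/side0.png',0); B=cv2.cvtColor(c['image'],cv2.COLOR_RGB2GRAY)
    a=np.radians(yaw);ex=np.array([np.cos(a),np.sin(a),0]);ey=np.array([-np.sin(a),np.cos(a),0]);o=np.array([px0,py0,.118])
    z=c['range_z'];V,U=np.mgrid[0:400,0:640]
    d=np.stack([(U-c['cx'])/c['fx']*z,(V-c['cy'])/c['fy']*z,z],-1);Q=(d-c['t'])@c['R']-o
    lx,ly,lz=Q@ex,Q@ey,Q[...,2]
    def back(P,th):  # local pts now -> pixel at rest
        q=-.14-th; y=P[:,1]*np.cos(q)-P[:,2]*np.sin(q); zz=P[:,1]*np.sin(q)+P[:,2]*np.cos(q)
        W=o+np.outer(P[:,0],ex)+np.outer(y,ey)+np.outer(zz,[0,0,1]); return np.array([proj(c,w) for w in W])
    mask=((z>0)&(abs(lx)<.118)&(ly>.02)&(ly<.14)&(lz>.0)).astype(np.uint8)*255
    f=cv2.goodFeaturesToTrack(B,120,.03,3,mask=mask).astype(np.float32)
    ii=f[:,0].round().astype(int); P=np.stack([k[ii[:,1],ii[:,0]] for k in(lx,ly,lz)],1)
    g0=back(P,.14).astype(np.float32)[:,None]
    g,st,_=cv2.calcOpticalFlowPyrLK(B,A,f,g0.copy(),winSize=(9,9),maxLevel=1)
    h,st2,_=cv2.calcOpticalFlowPyrLK(A,B,g,f.copy(),winSize=(9,9),maxLevel=1)
    ok=(st[:,0]>0)&(st2[:,0]>0)&(np.abs(h-f).max((1,2))<.2); P=P[ok];g=g[ok,0]
    s1=least_squares(lambda q:(back(P,q[0])-g).ravel(),[.14],loss='soft_l1',f_scale=.3)
    s3=least_squares(lambda q:(back(P,q[0])-g+q[1:]).ravel(),[.14,0,0],loss='soft_l1',f_scale=.3)
    print(ok.sum(),'theta',s1.x.round(4),'with shift',s3.x.round(4),'rms',np.median(abs(s3.fun)).round(3))
    return s1.x[0]
if __name__=='__main__':
    s=get_state();print(s['time_s'],s['tcp_pos'].round(4),s['contact_force'].round(2))
    c=cap('side'); run(); run(yaw=8.0); run(px0=.6404); run(py0=.1233)
E
python3 trk.py; python3 tilt.py
```

```text
23.9167 [0.6518 0.0301 0.2503] [ 1.31 -2.07  4.54]
24 theta [0.0972] with shift [-0.0191  0.1711  2.2262] rms 0.338
24 theta [0.0973] with shift [-0.0189  0.1754  2.2224] rms 0.336
24 theta [0.0967] with shift [-0.0191  0.1703  2.2191] rms 0.338
24 theta [0.101] with shift [-0.0191  0.1762  2.2685] rms 0.34
23.9667 [0.6518 0.0301 0.2504] [ 0.62 -1.    5.69] [-0.579 -0.228  0.017] 0.021933750346215735
tilt 0.1317 [0.13243004 0.12996247] 791
```

```bash
cat > rim.py <<'E'
from h import *
from scipy.optimize import least_squares, brentq
s=get_state();print(s['time_s'],s['tcp_pos'].round(4),s['contact_force'].round(2))
c=cap('side'); N=np.mean([c['image']]+[cams.capture('side')['image'] for _ in range(2)],0)
A=cv2.imread('pics/side0.png')[...,::-1]
a=np.radians(8.2);ex=np.array([np.cos(a),np.sin(a),0]);ey=np.array([-np.sin(a),np.cos(a),0])
def pt(x,y,z,th,q=(0,0)):
    return proj(c,np.array([.6384,.1213,.118])+ex*x+ey*(y*np.cos(th)-z*np.sin(th)+q[0])+np.array([0,0,y*np.sin(th)+z*np.cos(th)+q[1]]))
def row(im,x,y,th0):
    g=im.astype(float).mean(2); u,v=pt(x,y,.014,th0)
    V=np.arange(v-5,v+5,.1); I=cv2.remap(g.astype(np.float32),np.full((1,len(V)),u,np.float32),V[None].astype(np.float32),cv2.INTER_LINEAR)[0]
    if y<0: # dark mat below, bright rim: steepest drop
        k=np.argmin(np.gradient(cv2.GaussianBlur(I[None],(0,0),4)[0]))
    else: k=np.argmax(np.gradient(cv2.GaussianBlur(I[None],(0,0),4)[0]))
    return V[k]-v
xs=[x for x in np.arange(-.1,.101,.01) if abs(x)>.045]
for y in(-.138,.138):
    r0=np.array([row(A,x,y,-.14) for x in xs])
    for g in(.12,.14):
        r1=np.array([row(N,x,y,g) for x in xs]); e=np.median(r1-r0)
        dv=(pt(0,y,.014,g+.01)[1]-pt(0,y,.014,g-.01)[1])/.02
        print(y,'r0',np.median(r0).round(2),r0.std().round(2),'r1',np.median(r1).round(2),r1.std().round(2),'theta',(g+e/dv).round(4))
E
python3 rim.py
```

```text
24.0167 [0.6518 0.0301 0.2504] [ 0.76 -2.13  5.79]
-0.138 r0 2.4 0.15 r1 2.35 0.13 theta 0.12
-0.138 r0 2.4 0.15 r1 1.85 0.12 theta 0.1186
0.138 r0 0.45 0.15 r1 0.8 0.18 theta 0.1082
0.138 r0 0.45 0.15 r1 1.5 0.19 theta 0.1083
```

```bash
cat > circ.py <<'E'
from h import *
from scipy.optimize import least_squares
s=get_state(); c=cap('side');z=np.median([c['range_z']]+[cams.capture('side')['range_z'] for _ in range(2)],0);V,U=np.mgrid[0:400,0:640]
d=np.stack([(U-c['cx'])/c['fx']*z,(V-c['cy'])/c['fy']*z,z],-1);Q=(d-c['t'])@c['R']-[.6384,.1213,.118]
a=np.radians(8.2);lx,ly,lz=Q@[np.cos(a),np.sin(a),0],Q@[-np.sin(a),np.cos(a),0],Q[...,2]
t=s['tcp_pos']-[.6384,.1213,.118];print('tcp local',t@[np.cos(a),np.sin(a),0],t@[-np.sin(a),np.cos(a),0],t[2])
m=(z>0)&(abs(lx)<.011)&(lz>.035)&(lz<.106)&(ly<0)&(ly>-.14)
p=np.c_[ly[m],lz[m]];print(len(p),p.min(0),p.max(0))
for r in(.05,None):
    f=(lambda q:np.hypot(*(p-q[:2]).T)-.05) if r else (lambda q:np.hypot(*(p-q[:2]).T)-q[2])
    q=least_squares(f,[-.08,.08,.05][:2 if r else 3],loss='soft_l1',f_scale=.001);yc,zc=q.x[:2]
    g=t@[-np.sin(a),np.cos(a),0]
    print(q.x.round(4),'res',np.median(abs(q.fun)).round(4),'roll',np.arctan2(yc-g,t[2]+.009-zc).round(3))
    for th in(.11,.125,.14): print(th,'platform coords',(yc*np.cos(th)+zc*np.sin(th)).round(4),(-yc*np.sin(th)+zc*np.cos(th)).round(4))
m=(z>0)&(abs(lx)<.025)&(lz>-.02)&(lz<.12)&(ly<.03)&(ly>-.16)
b=np.c_[ly[m],lz[m],lx[m]];i=np.argsort(b[:,1])[:12];print(b[i].round(3).tolist())
E
python3 circ.py
```

```text
tcp local 0.0003020106090581339 -0.09217871666744798 0.13233416096284822
106 [-0.05035129  0.04507795] [-0.02912971  0.10580162]
[-0.0821  0.0694] res 0.0012 roll 0.139
0.11 platform coords -0.074 0.078
0.125 platform coords -0.0729 0.0791
0.14 platform coords -0.0717 0.0801
[-0.0777  0.0699  0.0459] res 0.0011 roll 0.2
0.11 platform coords -0.0695 0.078
0.125 platform coords -0.0684 0.0791
0.14 platform coords -0.0672 0.0801
[[-0.134, -0.007, -0.022], [-0.129, -0.006, -0.022], [-0.125, -0.005, 0.023], [-0.103, -0.005, -0.023], [-0.132, -0.004, 0.024], [-0.114, -0.004, -0.02], [-0.101, -0.003, -0.02], [-0.122, -0.003, -0.019], [-0.114, -0.003, 0.023], [-0.08, -0.003, -0.021], [-0.093, -0.003, 0.022], [-0.122, -0.003, -0.023]]
```

apply_moves([
  {"dp": [0.0001, -0.001, -0.0006], "yaw": 0},
  {"dp": [0.0003, -0.002, -0.0012], "yaw": 0},
  {"dp": [0.0004, -0.0028, -0.0018], "yaw": 0},
  {"dp": [0.0004, -0.0028, -0.0018], "yaw": 0},
  {"dp": [0.0004, -0.0028, -0.0018], "yaw": 0},
  {"dp": [0.0004, -0.0028, -0.0018], "yaw": 0},
  {"dp": [0.0004, -0.0028, -0.0018], "yaw": 0},
  {"dp": [0.0004, -0.0028, -0.0018], "yaw": 0},
])

```text
time_s: 24.98
tcp_pos: [0.6522, 0.0275, 0.2484]
eef_rot: [-180.0, -0.0, -81.8]
contact_force: [0.7, -2.4, 6.3]
gripper_width: 0.0222
gripper_force: 8.0
```

```bash
python3 tilt.py; python3 rim.py; python3 circ.py|head -8; python3 tilt.py
```

```text
24.9833 [0.6522 0.0275 0.2484] [ 0.69 -2.4   6.29] [-0.45  -0.265 -0.052] 0.022201756654170228
tilt 0.1585 [0.15987021 0.13058051] 772
25.0333 [0.6522 0.0275 0.2485] [ 1.05 -1.37  4.38]
-0.138 r0 2.4 0.15 r1 3.0 0.14 theta 0.1455
-0.138 r0 2.4 0.15 r1 2.4 0.16 theta 0.1436
0.138 r0 0.45 0.15 r1 0.2 0.21 theta 0.1288
0.138 r0 0.45 0.15 r1 0.9 0.2 theta 0.1299
tcp local 0.00027731215850146894 -0.09481352412393279 0.13047969163921466
114 [-0.05747164  0.04285216] [-0.03107773  0.10563546]
[-0.0837  0.0677] res 0.0011 roll 0.153
0.11 platform coords -0.0758 0.0765
0.125 platform coords -0.0746 0.0776
0.14 platform coords -0.0735 0.0787
[-0.082   0.068   0.0484] res 0.0011 roll 0.177
0.11 platform coords -0.0741 0.0766
25.3333 [0.6522 0.0275 0.2485] [ 0.9  -0.4   4.42] [-0.472 -0.244 -0.036] 0.022007995392502238
tilt 0.1557 [0.15698573 0.13042028] 765
```

apply_moves([
  {"dp": [0, 0, 0], "yaw": 0},
  {"dp": [0, 0, 0], "yaw": 0},
  {"dp": [0, 0, 0], "yaw": 0},
  {"dp": [0, 0, 0], "yaw": 0},
  {"dp": [0, 0, 0], "yaw": 0},
  {"dp": [0, 0, 0], "yaw": 0},
  {"dp": [0, 0, 0], "yaw": 0},
  {"dp": [0, 0, 0], "yaw": 0},
  {"dp": [0, 0, 0], "yaw": 0},
  {"dp": [0, 0, 0], "yaw": 0},
  {"dp": [0, 0, 0], "yaw": 0},
  {"dp": [0, 0, 0], "yaw": 0},
  {"dp": [0, 0, 0], "yaw": 0},
  {"dp": [0, 0, 0], "yaw": 0},
  {"dp": [0, 0, 0], "yaw": 0},
  {"dp": [0, 0, 0], "yaw": 0},
  {"dp": [0, 0, 0], "yaw": 0},
  {"dp": [0, 0, 0], "yaw": 0},
  {"dp": [0, 0, 0], "yaw": 0},
  {"dp": [0, 0, 0], "yaw": 0},
])

```text
time_s: 27.05
tcp_pos: [0.6522, 0.0275, 0.2485]
eef_rot: [-180.0, -0.0, -81.8]
contact_force: [1.4, -1.7, 4.7]
gripper_width: 0.0221
gripper_force: 8.0
```

```bash
for i in 1 2 3; do python3 tilt.py; done; python3 rim.py; python3 - <<'E'
from h import *
c=ld('side');im=c['image'][...,::-1]
f=lambda u,v,w,h,k:cv2.resize(im[v:v+h,u:u+w],(w*k,h*k),interpolation=cv2.INTER_CUBIC)
cv2.imwrite('pics/p8.png',f(225,130,160,120,5))
E
```

```text
27.05 [0.6522 0.0275 0.2485] [ 1.45 -1.75  4.66] [-0.478 -0.217  0.009] 0.022084508718399027
tilt 0.1499 [0.15107096 0.13006889] 779
27.1 [0.6522 0.0275 0.2485] [ 0.68 -1.4   5.31] [-0.471 -0.257  0.003] 0.022102730354043414
tilt 0.1505 [0.1516835  0.13022148] 767
27.15 [0.6522 0.0275 0.2485] [ 1.7  -2.27  5.83] [-0.423 -0.265 -0.019] 0.0219718341026886
tilt 0.1525 [0.15372814 0.13026339] 767
27.2 [0.6522 0.0275 0.2485] [ 1.   -1.52  5.57]
-0.138 r0 2.4 0.15 r1 3.0 0.13 theta 0.1455
-0.138 r0 2.4 0.15 r1 2.4 0.14 theta 0.1436
0.138 r0 0.45 0.15 r1 0.3 0.22 theta 0.1288
0.138 r0 0.45 0.15 r1 0.95 0.22 theta 0.1285
```

View pics/p8.png

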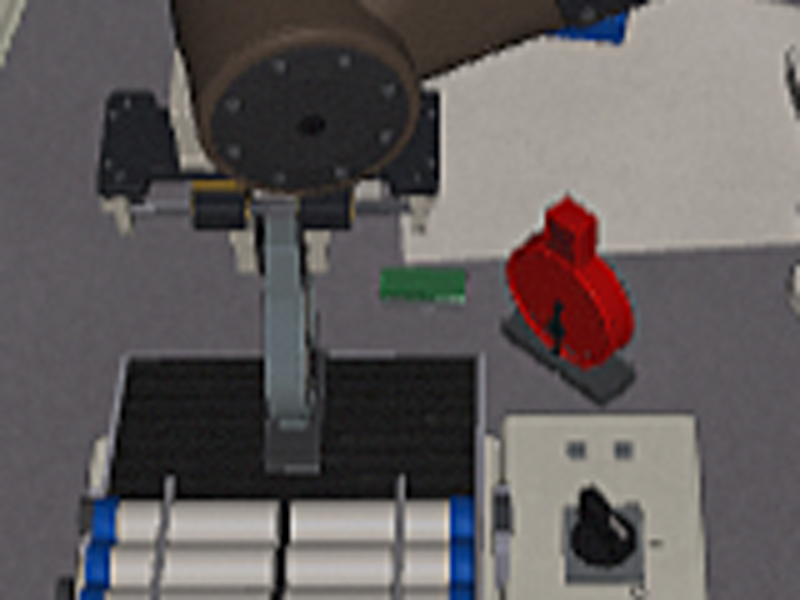

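The last picture shows the gauge standing square and flat on the bare half at (290,440) with only the gauge touching it. The switch at (600,525) is turned off. The tilt reads about 0.149, which matches the mark estimate of 0.149, so I'm handing in.

```bash
python3 -c "
from plant import r
print(r.close_job())"
```

```text
the job is handed in; nothing more can be done
None
```

The job is handed in: the rocker is switched off and the gauge is held flat on the bare half at about 0.15 rad, matching my estimate of the set mark (0.149 rad, uncertain by about 0.01). The dial could not be seen in the final pose, so I inferred pointer-on-mark from the measured platform tilt and did not read it directly.

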